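# Stop the bearing spin tester and hold its guard open at 45 degrees

## Robot

A 6-joint arm with a two-finger parallel gripper is mounted at the origin on the work surface. World frame = base frame: x ahead of the robot, y to its left, z up, the work surface at z = 0. Lengths are in m, angles in rad, forces in N, time in s.
With the tool pointing down it reaches from about 0.3 to 1 m from the base axis. Payload 5.1 kg.
Tool frame: the origin (TCP) lies on the mounting face of the last link; the fingertips stand 190 mm ahead of it and the grasp point (between the pads) lies 171 mm ahead of it (env.grasp_offset is the distance from the TCP to the grasp point, in m); z points along the fingers, y is the line along which they close (so a half turn about z gives the same grasp; the last joint's range is limited). The gripper opens to 95 mm and grips with 3 to 60 N. Pads are 20 mm wide; open, the fingers measure 119 mm over their backs; the gripper's body (75 mm by 180 mm) begins 59 mm behind the grasp point.
Start: joints at [1.106, 0.124, 1.65, -0, 1.367, -0.083], TCP at [0.242, 0.603, 0.405] pointing down, gripper open.
Joint ranges: [-2.61, 2.61], [-1.02, 2.33], [0.03, 2.71], [-1.35, 4.49], [0.32, 2.68], [-2.91, 2.91]. Speed limits (rad/s): [2.57, 2.57, 3.14, 3.14, 3.14, 3.14].

## Interface

Orientations are given as a unit quaternion [x, y, z, w].
In Python, from cell import monitor, imaging, env gives the robot as it stands. The module is installed in compiled form; this text tells all that it offers.
- The arm moves only by the tool jog_arm, never from a script. Its argument "plan" is a list of rows, each a list of 6 numbers: the shift along the tool's x, y, z in units of 400 mm (1.0 is 400 mm), then the turn, a rotation vector about the tool's x, y, z in units of 45 degrees (1.0 is 45 degrees). In form: [[x, y, z, rx, ry, rz], ...]. A call has 1 to 5 rows; each row is the pose to reach, as a shift and turn from the pose commanded when the call began, along the tool's axes at that moment; what a row does not reach only later rows make up. A row lasts 1/10 s, in which the tool goes at most 50 mm and 8.59 degrees, less where a joint would pass 70% of its speed; a pose out of reach is approached as far as the arm can. A call with a number of a shift or a turn outside -1 to 1 is refused whole. A call with a gripper value outside its range is refused whole. "fingers" is the finger opening in mm, from 0 to 95.1, set as the call begins (left out, the last holds). The fingers move at their own pace and stop on an object; the grip force is fixed at half the most. Time passes only in rows, so rows that repeat a pose let the fingers close. It gives the time, the measured TCP pose, the force, the opening and the grip force at its end, in the units of the state.
- monitor.get_obs(): the state, without advancing time (a new reading comes with each control period).
- imaging.capture(name): name is "scene" or "top"; returns (picture, depth): 420x560x3 uint8, blue, green, red; 420x560 float32, m along the optical axis (not along the pixel's ray), 0 where there is no reading.
- imaging.camera_info(name): a dict with "mtx" (3x3 intrinsics, pixels), "k1" (the pictures are not rectified: a ray, as slopes to the right and down, at radius r is drawn at 1 + k1 r^2 times it, then the intrinsics apply), "world_from_camera" (4x4, takes a point from camera to world coordinates). Camera axes: x right, y up, looking along -z (the intrinsics and any distortion apply to the point x, -y, -z); pixel columns grow to the right and rows downward; lengths in m; the calibration is good to about 2 mm. A picture is of the moment at which its call begins. camera_info takes no time and is no camera call.
- env.hand_in(): hands the job in; it is judged then, once.
The state is a dict: "time_s": time; "q": joint angles; "dq": joint speeds; "tau": joint torques, N m; "eef_pos": TCP position; "ee_rot": TCP orientation; "ft_force": force on the tool from outside, world axes, zero at the start; "torque": the same for the moment, N m; "finger_gap": finger opening in m; "grasp_force": force on a finger pad.
Only numpy, scipy, OpenCV 4.12 (cv2) and the standard library are available. Lean on these libraries where they do the work, as an engineer would, in place of code of your own. Each camera call takes 0.05 s, during which the arm holds its last target. There are 200 camera calls.

## Task

Stop the bearing spin tester: press its stop button fully down and let it come back up while the guard is still shut. Then lift the tester's hinged guard by its handle and hold it open at 45 degrees, half way between shut and upright, so that the tuner can look at the bearing; it falls shut if let go, so finish still gripping the handle and holding it there. Leave the gauge, the cup and the hex driver where they are.

Things in the scene. Friction and masses are not known exactly. Their poses are not given: they have to be found in the camera images.
- tester: Bearing spin tester, fixed to the shelf: grey open-topped housing 180 (x) by 200 (y) by 85 mm high, with a spindle and bearing inside and a flat guard over the top. Origin: centre of its underside; z up; its +x points from the handle side to the hinge side. Stands about in front of the robot, turned up to 0.35 rad.
- guard (a joint): Opening angle of the guard about its hinge, rad: 0 = shut (lying level), grows as the handle side goes up, 0.785 = 45 degrees; stop at 1.9. The guard is an aluminium frame with a clear window, 184 by 200 mm, 8 mm thick, top face 94 mm above the shelf when shut, 0.2 to 0.5 kg; it swings freely and falls shut from any angle below about 80 degrees.
- guard_hinge (a point): Point on the hinge line, half way along it: 90 mm from the tester's centre towards its +x, 86 mm above the shelf. The hinge line runs along the tester's y.
- guard_handle (a point): Black block handle standing on the guard near the edge away from the hinge: 16 mm (tester's x) by 24 mm (tester's y) by 44 mm tall, rigid with the guard (its solid is called guard_c5). Origin: centre of its foot on the guard's top face, 160 mm from the hinge line and 8 mm above it when shut. Its z points along the handle's height (up when shut), y along the hinge line, its -x away from the hinge.
- handle_grip (a point): Point inside the handle, 30 mm above its foot (14 mm below its top), good to grip across the 24 mm width (along the hinge line) so that the handle can pivot between the finger pads. When shut: 160 mm from the hinge line, 38 mm above it, 124 mm above the shelf.
- stop (a joint): Travel of the stop button, m: 0 = up, 0.006 = fully down. Spring return; fully down takes 5 N.
- stop_top (a point): Centre of the top face of the stop button: a round grey push button of 32 mm diameter in a low round grey housing 48 mm across and 12 mm high fixed to the shelf; its top is 22 mm above the shelf when up, 16 mm when fully down. It stands to the left or the right of the tester; pressed straight down.
- gauge: Bystander: steel bearing gauge, plate 70 by 60 by 14 mm with a post and round dial, 97 mm tall, loose on the other side of the tester from the button. Origin: centre of its underside.
- cup: Bystander: open brass cleaning cup, 60 mm across, 60 mm tall, loose. Origin: centre of its underside.
- driver: Bystander: aluminium hex driver lying on the shelf, 145 mm long, handle 18 mm thick, loose. Origin: under the joint of handle and shank.
There are look-alikes about, which are no part of the job. Of the things like the part that bears stop, leave any that is green or yellow; of the rest the smaller one is meant.

How it is judged:
By the outcome, as a careful person would: the job done as asked, in the order asked, and still so for the second after the job is handed in, while the arm keeps its last pose, push and grip.
It also fails if it takes over 53 s, if anything falls off the work surface, if the arm or the gripper's body presses on something with over 40 N, if the wrist force passes 120 N, or if a joint passes its speed limit or range.

## Working session

There is one attempt and no reset: what is moved stays moved. The work goes in short steps, Python scripts to look and compute and a tool call to move; the robot and the scene stay as the last step left them, time stands still between calls to the robot, and variables do not carry over. Pictures are saved under pics/ and viewed, at most 10 in all, crops included, and the job is handed in when it is done.

Besides the shell and the picture viewer there is one more tool, called in YAML: its name, and indented under it one key for each argument. jog_arm: Moves the arm, as the interface text tells. Shifts and turns lie within -1 to 1; 1 stands for 400 mm of shift or 45 degrees of turn. Its arguments: {"type":"object","properties":{"plan":{"type":"array"},"fingers":{"type":"number"}},"required":["plan"]}

```bash
mkdir -p pics; cat > h.py <<'E'
import numpy as np, cv2
from cell import monitor, imaging, env
from scipy.spatial.transform import Rotation as R
def cap(n):
    p,d=imaging.capture(n); np.savez(f'{n}.npz',p=p,d=d); return p,d
def load(n):
    z=np.load(f'{n}.npz'); return z['p'],z['d']
def ray(n,u,v):
    c=imaging.camera_info(n); K=np.array(c['mtx'],float); T=np.array(c['world_from_camera'])
    k=float(np.ravel(c['k1'])[0])
    a=np.array([(u-K[0,2])/K[0,0],(v-K[1,2])/K[1,1]]); s=a.copy()
    for _ in range(20): s=a/(1+k*(s@s))
    return T[:3,3],T[:3,:3]@np.array([s[0],-s[1],-1.])
def onplane(n,u,v,z):
    o,d=ray(n,u,v); return o+d*(z-o[2])/d[2]
def bydepth(n,u,v,D):
    o,d=ray(n,u,v); return o+d*D[int(v),int(u)]
E
python3 - <<'E'
from h import *
for n in('scene','top'):
    p,d=cap(n); cv2.imwrite(f'pics/{n}0.png',p)
    print(imaging.camera_info(n))
o=monitor.get_obs();print(o,env.grasp_offset)
E
```

```text
{'mtx': array([[471.84094684,   0.        , 284.14591658],
       [  0.        , 471.84094684, 210.98442977],
       [  0.        ,   0.        ,   1.        ]]), 'k1': 0.003290551576171365, 'world_from_camera': array([[-0.66804483, -0.44560038,  0.59595   ,  1.21646074],
       [ 0.74405118, -0.4109796 ,  0.52676713,  0.58528643],
       [ 0.01019566,  0.79532136,  0.60610229,  0.74264878],
       [ 0.        ,  0.        ,  0.        ,  1.        ]])}
{'mtx': array([[422.38408809,   0.        , 279.19321719],
       [  0.        , 422.38408809, 206.25701225],
       [  0.        ,   0.        ,   1.        ]]), 'k1': -0.10938908758415934, 'world_from_camera': array([[-0.02163689,  0.99812309, -0.05728995,  0.47912148],
       [-0.99968673, -0.02232075, -0.01132381,  0.02003476],
       [-0.01258131,  0.05702699,  0.99829336,  1.26130669],
       [ 0.        ,  0.        ,  0.        ,  1.        ]])}
{'time_s': 0.1, 'q': array([ 1.10638416e+00,  1.24456287e-01,  1.65154620e+00, -1.44063320e-05,
        1.36747794e+00, -8.25897790e-02]), 'dq': array([-0.00116854, -0.00021158, -0.00197804, -0.0016174 , -0.00164028,
       -0.00077215]), 'tau': array([ 8.04414467e-04, -4.18880439e+01, -3.61096215e+01,  7.76932435e-02,
        4.61855577e-02, -5.03347951e-05]), 'eef_pos': array([0.24211999, 0.60298289, 0.40359383]), 'ee_rot': array([ 1.89752095e-01,  9.81831580e-01, -9.10706955e-04, -2.48155770e-04]), 'ft_force': array([-0.37115312,  0.51597448, -0.46804079]), 'torque': array([ 0.02688702,  0.02092841, -0.02984407]), 'grasp_force': 0.0, 'finger_gap': 0.09527510433499496} 0.1713
```

View pics/scene0.png

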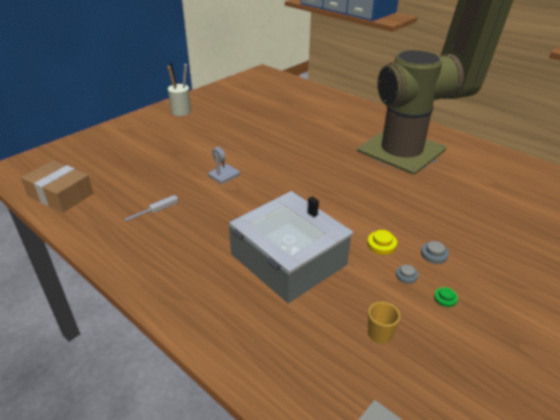

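View pics/top0.png

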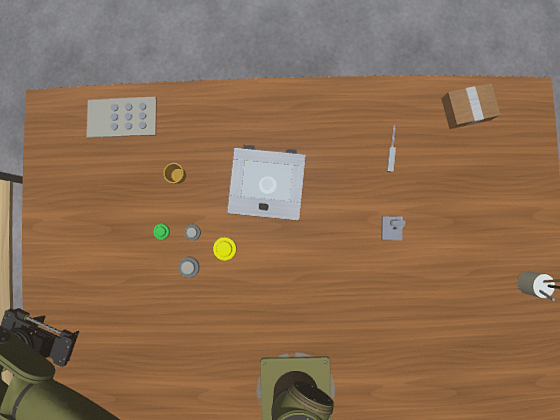

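The top view shows four button-like things: green (161,232), small grey (192,232), larger grey (189,267) and yellow (225,249). Green and yellow are excluded, so I choose the smaller grey one at (192,232). The tester is at about (267,185) with its handle at (263,207). The cup is at (174,173), the gauge at (393,228) and the driver at (391,150).

```bash
cat > m.py <<'E'
from h import *
p,d=load('top')
cv2.imwrite('pics/crop1.png',cv2.resize(p[140:290,140:320],None,fx=4,fy=4,interpolation=cv2.INTER_CUBIC))
g=cv2.cvtColor(p,cv2.COLOR_BGR2HSV)
def blob(mask,x0,y0,x1,y1):
    m=np.zeros(mask.shape,np.uint8); m[y0:y1,x0:x1]=mask[y0:y1,x0:x1]*255
    c=max(cv2.findContours(m,0,2)[0],key=cv2.contourArea); return c
low=g[...,1]<90
for n,b in(('small',(178,218,207,247)),('big',(172,250,206,285))):
    c=blob(low,*b);(u,v),r=cv2.minEnclosingCircle(c);M=cv2.moments(c);u,v=M['m10']/M['m00'],M['m01']/M['m00']
    w=onplane('top',u,v,.012);e=onplane('top',u+r,v,.012);print(n,u,v,r,w,'dia',2*np.linalg.norm(e-w),'depth',bydepth('top',u,v,d))
c=blob(low,215,135,320,230);rc=cv2.minAreaRect(c);print(rc)
for q in cv2.boxPoints(rc):print(q,onplane('top',*q,.094))
c=blob(g[...,2]<60,250,195,280,218);rc=cv2.minAreaRect(c);M=cv2.moments(c);u,v=M['m10']/M['m00'],M['m01']/M['m00']
print('handle',rc,onplane('top',u,v,.138),bydepth('top',u,v,d))
s,ds=load('scene')
for z in(.022,):print('scene small',onplane('scene',407,271,z))
hs=cv2.cvtColor(s,cv2.COLOR_BGR2HSV);c=blob(hs[...,2]<60,300,190,325,222);x=cv2.boundingRect(c);print(x,onplane('scene',x[0]+x[2]/2,x[1]+4,.138))
E
python3 m.py
```

```text
small 191.9095744680851 231.90425531914894 8.151993751525879 [0.48020379 0.29552718 0.012     ] dia 0.049031772862588446 depth [0.48019684 0.29375586 0.02003261]
big 188.19234800838575 266.92767295597486 10.556196212768555 [0.37649782 0.30820949 0.012     ] dia 0.06337697420648158 depth [0.37781954 0.30449803 0.02809008]
((265.9901123046875, 181.5989990234375), (72.7372055053711, 69.85160064697266), 5.710593223571777)
[226.32675 212.73267] [0.5313952  0.18035149 0.094     ]
[233.27725 143.22772] [0.72614036 0.15828975 0.094     ]
[305.65347 150.46533] [ 0.70054487 -0.04401398  0.094     ]
[298.70297 219.97028] [ 0.50696893 -0.01979108  0.094     ]Traceback (most recent call last):
  File "m.py", line 14, in <module>
    c=blob(g[...,2]<60,250,195,280,218);rc=cv2.minAreaRect(c);M=cv2.moments(c);u,v=M['m10']/M['m00'],M['m01']/M['m00']
                                                                                   ~~~~~~~~^~~~~~~~~
ZeroDivisionError: float division by zero
```

View pics/crop1.png

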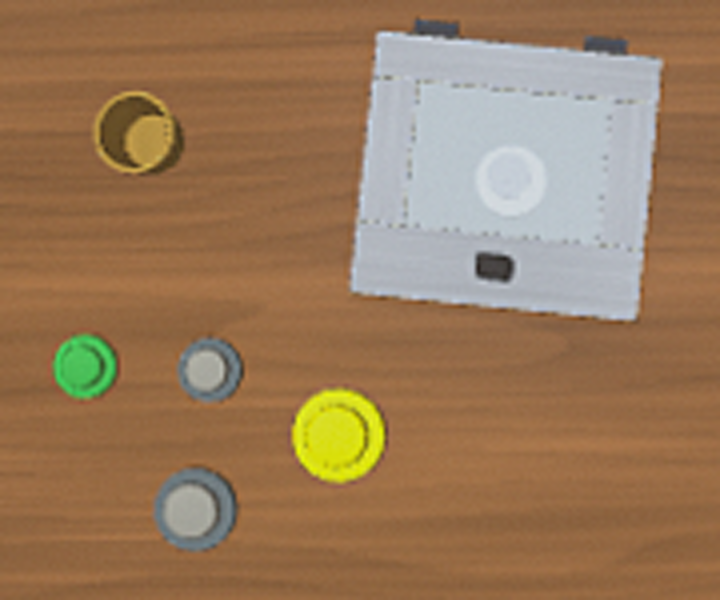

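The crop confirms the choice: the smaller grey button is at crop (210,370) with a 49 mm housing. The handle is at crop (495,267), and the guard's corners are at (378,33), (662,60), (637,320) and (352,292).

```bash
cat > m2.py <<'E'
from h import *
p,d=load('top')
f=lambda x,y,z:onplane('top',140+(x+.5)/4-.5,140+(y+.5)/4-.5,z)
A,B,C,D=[f(*q,.094) for q in((378,33),(662,60),(637,320),(352,292))]
print(A,B,C,D)
print('sides',[np.linalg.norm(a-b) for a,b in((A,B),(B,C),(C,D),(D,A))])
ex=(A+B-C-D);ey=(A+D-B-C);print('yaw',np.arctan2(ex[1],ex[0]),np.arctan2(-ey[0],ey[1]))
m=((A+B+C+D)/4);print('centre',m)
y=(np.arctan2(ex[1],ex[0])+np.arctan2(-ey[0],ey[1]))/2;X=np.array([np.cos(y),np.sin(y),0])
# guard: 184 wide; hinge +x edge at ~ (A+B)/2
print('hinge from edge',(A+B)/2,'handle pred from centre+90-160', m-(70)*X/1000)
print('handle top',f(495,267,.138),'btn',onplane('top',191.9-.5,231.9,.02), f(207,369,.022))
s,ds=load('scene')
hs=s[185:225,300:330].max(2)<50
ys,xs=np.nonzero(hs);print('dark',len(xs),xs.min()+300,xs.max()+300,ys.min()+185,ys.max()+185)
P=np.array([bydepth('scene',u+300,v+185,ds) for u,v in zip(xs,ys)]);print(P.mean(0),P.min(0),P.max(0))
print('scene btn',bydepth('scene',407,271,ds))
q=monitor.get_obs();print(R.from_quat(q['ee_rot']).as_matrix())
E
python3 m2.py
```

```text
[0.7128477  0.15606247 0.094     ] [ 0.68881946 -0.0422219   0.094     ] [ 0.50791196 -0.02028905  0.094     ] [0.53161542 0.17672719 0.094     ]
sides [np.float64(0.19973493989503074), np.float64(0.18223219679858135), np.float64(0.19843702151901504), np.float64(0.1824066043865028)]
yaw -0.11708935878569188 -0.12016610657412059
centre [0.61029864 0.06756968 0.094     ]
hinge from edge [0.70083358 0.05692029 0.094     ] handle pred from centre+90-160 [0.5407906  0.07585416 0.094     ]
handle top [0.54421351 0.07494152 0.138     ] btn [0.48023811 0.2952878  0.02      ] [0.48031144 0.29491809 0.022     ]
dark 127 309 317 198 215
[0.55156594 0.08106333 0.12232667] [0.54462759 0.06928772 0.10068001] [0.55588607 0.09012286 0.14074965]
scene btn [0.48752704 0.2982522  0.02250386]
[[-9.27988162e-01  3.72608746e-01 -8.32911449e-04]
 [ 3.72609650e-01  9.27986626e-01 -1.69414554e-03]
 [ 1.41677239e-04 -1.88249785e-03 -9.99998218e-01]]
```

jog_arm:
  plan:
    - [-0.105,-0.0615,0.03,0,0,-0.05]
    - [-0.21,-0.123,0.06,0,0,-0.1]
    - [-0.315,-0.185,0.09,0,0,-0.15]
    - [-0.42,-0.246,0.13,0,0,-0.17]
    - [-0.42,-0.246,0.13,0,0,-0.17]
  fingers: 0

```text
time_s: 0.6
eef_pos: [0.3633, 0.4454, 0.3495]
ee_rot: [0.126, 0.992, -0.003, -0.001]
ft_force: [-0.5, 0.9, -0.0]
finger_gap: 0.0608
grasp_force: 0.0
```

```bash
cat > go.py <<'E'
import sys
from h import *
# args: grasp/tcp world target x y z(TCP), tool-y heading deg
t=np.array([float(a) for a in sys.argv[1:4]]);hd=np.radians(float(sys.argv[4]) if len(sys.argv)>4 else 83.2)
o=monitor.get_obs();M=R.from_quat(o['ee_rot'])
y=np.array([np.cos(hd),np.sin(hd),0]);z=np.array([0,0,-1.]);G=R.from_matrix(np.c_[np.cross(y,z),y,z])
print('t',o['time_s'],'pos',o['eef_pos'],'F',o['ft_force'],'gap',o['finger_gap'],'grip',o['grasp_force'])
print('shift',(M.inv().apply(t-o['eef_pos'])/.4).round(4),'turn',((M.inv()*G).as_rotvec()/np.radians(45)).round(4))
E
python3 go.py .481 .295 .28
```

```text
t 0.6 pos [0.36330738 0.44536502 0.34948112] F [-0.51341922  0.86938547 -0.0133225 ] gap 0.06077692538987981 grip 0.0
shift [-0.3794 -0.2891  0.1747] turn [-0.0071 -0.0025 -0.1716]
```

jog_arm:
  plan:
    - [-0.09,-0.07,0.04,0,0,-0.05]
    - [-0.18,-0.14,0.08,0,0,-0.1]
    - [-0.27,-0.21,0.12,0,0,-0.15]
    - [-0.36,-0.28,0.165,-0.007,-0.002,-0.172]
    - [-0.379,-0.289,0.175,-0.007,-0.002,-0.172]

```text
time_s: 1.1
eef_pos: [0.481, 0.2973, 0.2804]
ee_rot: [0.058, 0.998, 0.001, -0.0]
ft_force: [-1.3, 1.0, -0.7]
finger_gap: 0.0204
grasp_force: 0.0
```

jog_arm:
  plan:
    - [0,0,0,0,0,0]
    - [0,0,0,0,0,0]
    - [0,0,0,0,0,0]

```text
time_s: 1.4
eef_pos: [0.4794, 0.3015, 0.2837]
ee_rot: [0.056, 0.998, 0.003, 0.002]
ft_force: [-0.6, -0.3, -0.4]
finger_gap: 0.0012
grasp_force: 0.0
```

```bash
python3 go.py .481 .295 .225; python3 - <<'E'
from h import *
p,d=cap('top');s,_=cap('scene')
a=cv2.resize(s[190:330,340:480],None,fx=4,fy=4,interpolation=2)
cv2.imwrite('pics/c2.png',a)
E
```

```text
t 1.4 pos [0.47942281 0.30146872 0.28372589] F [-0.64199659 -0.33386082 -0.38340139] gap 0.0011905794306635547 grip 0.0
shift [-0.0053 -0.0166  0.1467] turn [0.0083 0.0037 0.0094]
```

View pics/c2.png

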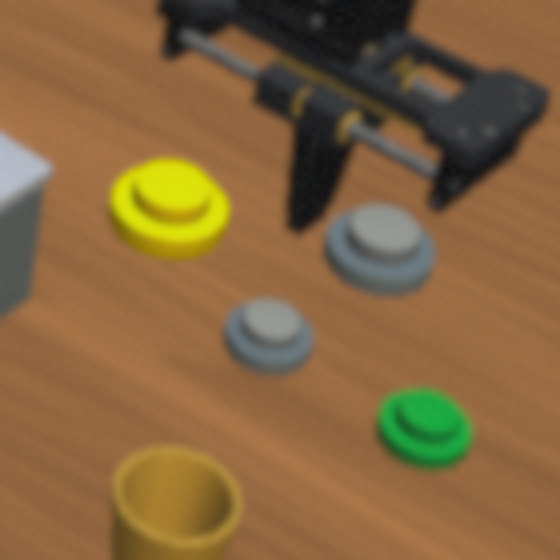

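The crop shows the closed fingertips at about (302,225), above and behind the small button's top at (271,319), with nothing in between. I'll compare the tip and the button in this view before going down.

```bash
python3 - <<'E'
from h import *
f=lambda x,y,z:onplane('scene',340+(x+.5)/4-.5,190+(y+.5)/4-.5,z)
o=monitor.get_obs();t=o['eef_pos']+R.from_quat(o['ee_rot']).apply([0,0,.19])
print('tip true',t,'seen',f(302,227,t[2]));print('btn',f(271,320,.022))
E
python3 go.py .482 .295 .225
```

```text
tip true [0.48009661 0.30241286 0.09361949] seen [0.48419168 0.30188384 0.09361949]
btn [0.482725   0.29647866 0.022     ]
t 1.5 pos [0.47940513 0.3012973  0.28361495] F [0.25378498 0.14367772 0.30951368] gap 0.00037142459881142533 grip 0.0
shift [-0.0078 -0.0158  0.1465] turn [0.008  0.0037 0.0097]
```

jog_arm:
  plan:
    - [-0.004,-0.008,0.05,0.008,0.004,0.01]
    - [-0.006,-0.0155,0.1,0.008,0.004,0.01]
    - [-0.006,-0.0155,0.1465,0.008,0.004,0.01]
    - [-0.006,-0.0155,0.1465,0.008,0.004,0.01]
    - [-0.006,-0.0155,0.1465,0.008,0.004,0.01]

```text
time_s: 2.0
eef_pos: [0.4816, 0.2944, 0.2245]
ee_rot: [0.06, 0.998, -0.0, -0.001]
ft_force: [-0.6, -0.5, 0.5]
finger_gap: 0.0006
grasp_force: 0.0
```

```bash
python3 go.py .4815 .295 .206
```

```text
t 2.0 pos [0.48157873 0.2944321  0.22452265] F [-0.63258013 -0.54652552  0.49717991] gap 0.0005745621595096974 grip 0.0
shift [0.0003 0.0014 0.0463] turn [-0.0011 -0.0016 -0.0018]
```

jog_arm:
  plan:
    - [0,0,0.015,0,0,0]
    - [0,0,0.025,0,0,0]
    - [0,0,0.032,0,0,0]
    - [0,0,0.04,0,0,0]
    - [0,0,0.045,0,0,0]

```text
time_s: 2.5
eef_pos: [0.482, 0.294, 0.2066]
ee_rot: [0.061, 0.998, -0.0, -0.0]
ft_force: [-2.1, -0.6, 4.4]
finger_gap: 0.0006
grasp_force: 2.3
```

jog_arm:
  plan:
    - [0,0,0.002,0,0,0]
    - [0,0,0.002,0,0,0]
    - [0,0,0.002,0,0,0]

```text
time_s: 2.8
eef_pos: [0.4821, 0.294, 0.2064]
ee_rot: [0.061, 0.998, -0.0, -0.0]
ft_force: [-2.7, -0.2, 7.0]
finger_gap: 0.0004
grasp_force: 3.3
```

jog_arm:
  plan:
    - [0,0,0.003,0,0,0]
    - [0,0,0.004,0,0,0]
    - [0,0,0.004,0,0,0]

```text
time_s: 3.1
eef_pos: [0.4823, 0.2941, 0.2062]
ee_rot: [0.06, 0.998, -0.0, -0.001]
ft_force: [-6.0, -2.9, 15.0]
finger_gap: 0.0007
grasp_force: 7.6
```

The button is bottomed: 15 N with no further travel. Now I'll retract straight up.

jog_arm:
  plan:
    - [0,0,-0.02,0,0,0]
    - [0,0,-0.08,0,0,0]
    - [0,0,-0.2,0,0,0]
    - [0,0,-0.3,0,0,0]
    - [0,0,-0.385,0,0,0]

```text
time_s: 3.6
eef_pos: [0.4821, 0.2938, 0.36]
ee_rot: [0.061, 0.998, -0.0, 0.0]
ft_force: [-0.2, -0.1, -0.8]
finger_gap: 0.0004
grasp_force: 0.0
```

```bash
python3 go.py .544 .0755 .36
```

```text
t 3.6 pos [0.48206465 0.2938372  0.3599526 ] F [-0.21549767 -0.10626839 -0.75560128] gap 0.00044610870027783883 grip 0.0
shift [-0.2197 -0.5231  0.    ] turn [-0.0001  0.0005 -0.0031]
```

jog_arm:
  plan:
    - [-0.05,-0.11,0,0,0,0]
    - [-0.1,-0.22,0,0,0,0]
    - [-0.15,-0.33,0,0,0,0]
    - [-0.19,-0.44,0,0,0,0]
    - [-0.22,-0.523,0,0,0,0]
  fingers: 70

```text
time_s: 4.1
eef_pos: [0.5443, 0.0731, 0.3575]
ee_rot: [0.061, 0.998, -0.001, -0.001]
ft_force: [0.4, 0.6, -0.3]
finger_gap: 0.0352
grasp_force: 0.0
```

jog_arm:
  plan:
    - [0,0,0,0,0,0]
    - [0,0,0,0,0,0]
    - [0,0,0,0,0,0]
    - [0,0,0,0,0,0]
    - [0,0,0,0,0,0]

```text
time_s: 4.6
eef_pos: [0.5439, 0.0767, 0.3577]
ee_rot: [0.06, 0.998, -0.0, -0.001]
ft_force: [-0.8, 0.3, 0.3]
finger_gap: 0.0695
grasp_force: 0.0
```

```bash
python3 go.py .544 .0755 .305; python3 - <<'E'
from h import *
s,_=cap('scene');cap('top')
cv2.imwrite('pics/c3.png',cv2.resize(s[110:310,215:375],None,fx=3,fy=3,interpolation=2))
E
```

```text
t 4.6 pos [0.5438723  0.07672152 0.35774942] F [-0.80556981  0.3461725   0.32543886] gap 0.06947644080698288 grip 0.0
shift [-0.0009 -0.0029  0.1319] turn [-0.0011 -0.0017 -0.0007]
```

View pics/c3.png

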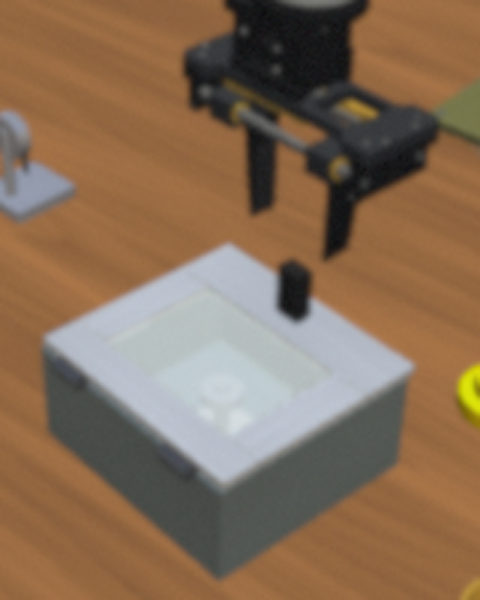

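The crop shows the open fingertips at (261,212) and (334,255), straddling the handle whose top is at (295,268). I'll check both in the same view.

```bash
python3 - <<'E'
from h import *
f=lambda x,y,z:onplane('scene',215+(x+.5)/3-.5,110+(y+.5)/3-.5,z)
print('tips',f(261,212,.168),f(334,255,.168),'mid',f(297.5,233.5,.168),'handle top',f(295,268,.138))
print('foot nearest corner',f(297,320,.094))
E
```

```text
tips [0.54261614 0.03991051 0.168     ] [0.5493796  0.11280872 0.168     ] mid [0.54606818 0.07712095 0.168     ] handle top [0.54689111 0.0773071  0.138     ]
foot nearest corner [0.54858505 0.08328553 0.094     ]
```

jog_arm:
  plan:
    - [0,0,0.05,0,0,0]
    - [0,0,0.1,0,0,0]
    - [0,0,0.14,0,0,0]
    - [0,0,0.157,0,0,0]
    - [0,0,0.157,0,0,0]

```text
time_s: 5.2
eef_pos: [0.5436, 0.0757, 0.2937]
ee_rot: [0.06, 0.998, -0.001, -0.002]
ft_force: [0.2, 1.1, -0.5]
finger_gap: 0.0701
grasp_force: 0.0
```

jog_arm:
  plan:
    - [0,0,0,0,0,0]
    - [0,0,0,0,0,0]
    - [0,0,0,0,0,0]
    - [0,0,0,0,0,0]
    - [0,0,0,0,0,0]
  fingers: 10

```text
time_s: 5.7
eef_pos: [0.5441, 0.0756, 0.2954]
ee_rot: [0.06, 0.998, -0.0, -0.0]
ft_force: [-0.1, -0.7, -0.2]
finger_gap: 0.0354
grasp_force: 0.0
```

jog_arm:
  plan:
    - [0,0,0,0,0,0]
    - [0,0,0,0,0,0]
    - [0,0,0,0,0,0]
    - [0,0,0,0,0,0]

```text
time_s: 6.1
eef_pos: [0.5441, 0.077, 0.2952]
ee_rot: [0.061, 0.998, 0.002, -0.0]
ft_force: [1.8, 8.3, -1.1]
finger_gap: 0.0238
grasp_force: 30.0
```

```bash
cat > arc.py <<'E'
import sys
from h import *
# rows for guard angles (deg) given, from handle grip assumed now at angle a0 (current) ; first arg a0
a=np.radians([float(x) for x in sys.argv[1:]])
p=lambda t:np.array([160*np.cos(t)-38*np.sin(t),0,-(160*np.sin(t)+38*np.cos(t))])/400 # tool x away from hinge, tool z down
for t in a[1:]:print(np.degrees(t),(p(t)-p(a[0])).round(4))
E
python3 go.py .544 .0755 .295; python3 arc.py 0 2 5 8 12 16 20 24 28 32 36 39 42 45
```

```text
t 6.1 pos [0.54414029 0.07701548 0.29518288] F [ 1.80216469  8.3106154  -1.13827423] gap 0.02380084722026471 grip 29.993265867233276
shift [-0.0001 -0.0038  0.0004] turn [ 0.0048 -0.0005 -0.0035]
2.0 [-0.0036  0.     -0.0139]
5.0 [-0.0098  0.     -0.0345]
8.0 [-0.0171  0.     -0.0547]
12.000000000000002 [-0.0285  0.     -0.0811]
16.0 [-0.0417  0.     -0.1066]
20.0 [-0.0566  0.     -0.1311]
24.000000000000004 [-0.0732  0.     -0.1545]
28.0 [-0.0914  0.     -0.1767]
32.0 [-0.1111  0.     -0.1975]
36.0 [-0.1322  0.     -0.217 ]
39.0 [-0.1489  0.     -0.2306]
42.0 [-0.1663  0.     -0.2433]
45.0 [-0.1843  0.     -0.255 ]
```

jog_arm:
  plan:
    - [-0.0036,0.003,-0.0139,0,0,0]
    - [-0.0075,0.004,-0.027,0,0,0]
    - [-0.0122,0.004,-0.0413,0,0,0]
    - [-0.0171,0.004,-0.0547,0,0,0]
    - [-0.0171,0.004,-0.0547,0,0,0]

```text
time_s: 6.6
eef_pos: [0.551, 0.0767, 0.3166]
ee_rot: [0.061, 0.998, 0.0, -0.001]
ft_force: [2.6, 4.5, -4.9]
finger_gap: 0.0239
grasp_force: 30.0
```

```bash
python3 go.py .544 .077 .295; python3 arc.py 8 10 12 14 16 18; python3 arc.py 18 20 22 24 26 28;python3 arc.py 28 30 32 34 36 38;python3 arc.py 38 40 42 43 44 45 46
```

```text
t 6.6 pos [0.55103416 0.0767325  0.3166394 ] F [ 2.56780815  4.45850382 -4.87654343] gap 0.023864592408794984 grip 29.999137222766876
shift [ 0.0174 -0.0015  0.0541] turn [ 0.0008 -0.0027 -0.0034]
10.0 [-0.0055  0.     -0.0133]
12.000000000000002 [-0.0114  0.     -0.0263]
14.0 [-0.0178  0.     -0.0392]
16.0 [-0.0246  0.     -0.0518]
18.0 [-0.0318  0.     -0.0642]
20.0 [-0.0077  0.     -0.0121]
22.0 [-0.0158  0.     -0.024 ]
24.000000000000004 [-0.0243  0.     -0.0355]
26.0 [-0.0332  0.     -0.0468]
28.0 [-0.0425  0.     -0.0577]
29.999999999999996 [-0.0097  0.     -0.0106]
32.0 [-0.0197  0.     -0.0209]
34.0 [-0.0301  0.     -0.0308]
36.0 [-0.0408  0.     -0.0403]
38.0 [-0.0519  0.     -0.0495]
40.0 [-0.0114  0.     -0.0088]
42.0 [-0.023   0.     -0.0171]
43.0 [-0.029   0.     -0.0212]
44.0 [-0.035   0.     -0.0251]
45.0 [-0.041   0.     -0.0289]
46.0 [-0.0472  0.     -0.0326]
```

Forces are small, so I'll continue along the arc.

jog_arm:
  plan:
    - [-0.0055,0.002,-0.0133,0,0,0]
    - [-0.0114,0.002,-0.0263,0,0,0]
    - [-0.0178,0.002,-0.0392,0,0,0]
    - [-0.0246,0.002,-0.0518,0,0,0]
    - [-0.0318,0.002,-0.0642,0,0,0]

```text
time_s: 7.1
eef_pos: [0.5639, 0.0755, 0.3428]
ee_rot: [0.061, 0.998, -0.001, -0.001]
ft_force: [2.3, 1.5, -7.3]
finger_gap: 0.0238
grasp_force: 30.0
```

jog_arm:
  plan:
    - [-0.0077,0,-0.0121,0,0,0]
    - [-0.0158,0,-0.024,0,0,0]
    - [-0.0243,0,-0.0355,0,0,0]
    - [-0.0332,0,-0.0468,0,0,0]
    - [-0.0425,0,-0.0577,0,0,0]

```text
time_s: 7.6
eef_pos: [0.5809, 0.0735, 0.3658]
ee_rot: [0.06, 0.998, -0.001, -0.001]
ft_force: [0.8, -0.7, -6.8]
finger_gap: 0.0236
grasp_force: 30.0
```

```bash
python3 go.py .544 .077 .295; python3 - <<'E'
from h import *
s,_=cap('scene');cap('top')
cv2.imwrite('pics/c4.png',cv2.resize(s[110:310,215:375],None,fx=3,fy=3,interpolation=2))
E
```

```text
t 7.6 pos [0.5808656  0.07345464 0.36577655] F [ 0.84790907 -0.66481368 -6.7825949 ] gap 0.023648433340750525 grip 29.997873902320862
shift [ 0.0922 -0.0021  0.1771] turn [-0.0019 -0.0025 -0.003 ]
```

View pics/c4.png

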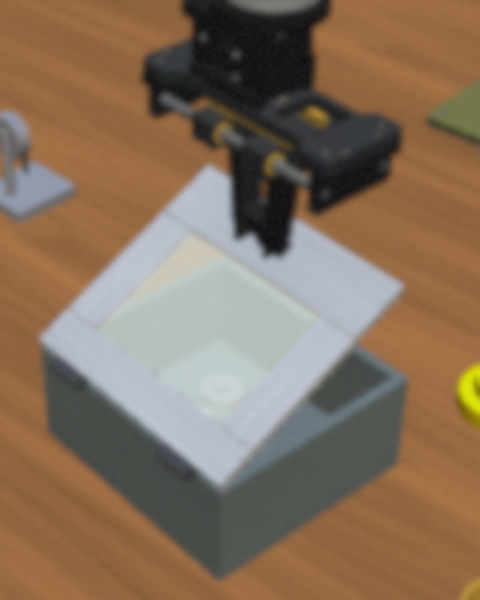

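The guard is partly open, at about 28 degrees by design, and the handle is gripped at (265,235). I'll continue.

jog_arm:
  plan:
    - [-0.0097,0,-0.0106,0,0,0]
    - [-0.0197,0,-0.0209,0,0,0]
    - [-0.0301,0,-0.0308,0,0,0]
    - [-0.0408,0,-0.0403,0,0,0]
    - [-0.0519,0,-0.0495,0,0,0]

```text
time_s: 8.2
eef_pos: [0.6016, 0.0709, 0.3856]
ee_rot: [0.06, 0.998, -0.001, -0.001]
ft_force: [0.1, -3.0, -6.5]
finger_gap: 0.024
grasp_force: 30.0
```

jog_arm:
  plan:
    - [-0.0114,0,-0.0088,0,0,0]
    - [-0.023,0,-0.0171,0,0,0]
    - [-0.029,0,-0.0212,0,0,0]
    - [-0.035,0,-0.0251,0,0,0]
    - [-0.041,0,-0.0289,0,0,0]

```text
time_s: 8.7
eef_pos: [0.6177, 0.0689, 0.3969]
ee_rot: [0.061, 0.998, -0.001, -0.001]
ft_force: [-1.5, -4.4, -5.4]
finger_gap: 0.0239
grasp_force: 30.0
```

jog_arm:
  plan:
    - [0,0,0,0,0,0]
    - [0,0,0,0,0,0]
    - [0,0,0,0,0,0]

```text
time_s: 9.0
eef_pos: [0.6176, 0.0689, 0.397]
ee_rot: [0.06, 0.998, -0.001, -0.0]
ft_force: [-0.5, -5.3, -4.8]
finger_gap: 0.0234
grasp_force: 30.0
```

```bash
python3 go.py .544 .077 .295; python3 - <<'E'
from h import *
s,ds=cap('scene');p,dt=cap('top')
o=monitor.get_obs();g=o['eef_pos']+R.from_quat(o['ee_rot']).apply([0,0,.1713])
X=np.array([np.cos(.1186),-np.sin(.1186),0]);H=np.array([.7025,.057,.086])
for dz in(-.002,0,.002):
    v=g-H; x=-(v@X);z=v[2]+dz;print('grip r',np.hypot(x,z),'angle',np.degrees(np.arctan2(z,x)-np.arctan2(38,160)))
cv2.imwrite('pics/c5.png',cv2.resize(s[110:310,215:375],None,fx=3,fy=3,interpolation=2))
cv2.imwrite('pics/c6.png',cv2.resize(p[130:230,210:330],None,fx=6,fy=6,interpolation=2))
E
```

```text
t 9.0 pos [0.61763187 0.06894767 0.39701706] F [-0.52802766 -5.31325877 -4.8144591 ] gap 0.023420591854638413 grip 29.997644126415253
shift [ 0.185  -0.0019  0.2552] turn [-0.0019 -0.0007 -0.003 ]
grip r 0.1622776588271021 angle 44.71354564143323
grip r 0.16397852902302415 angle 45.083103375077954
grip r 0.16568608090815656 angle 45.44505862536829
```

View pics/c5.png

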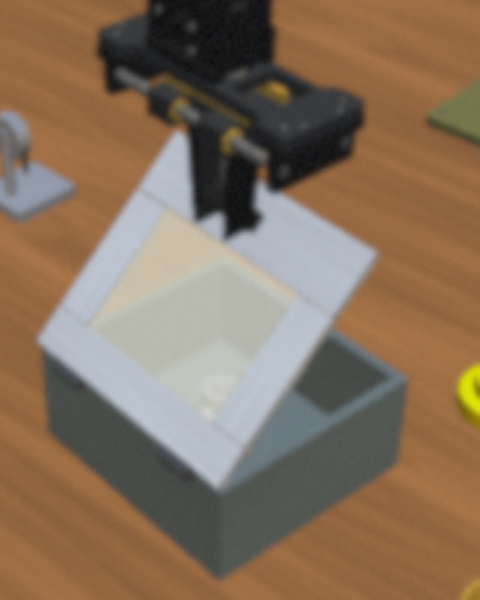

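View pics/c6.png

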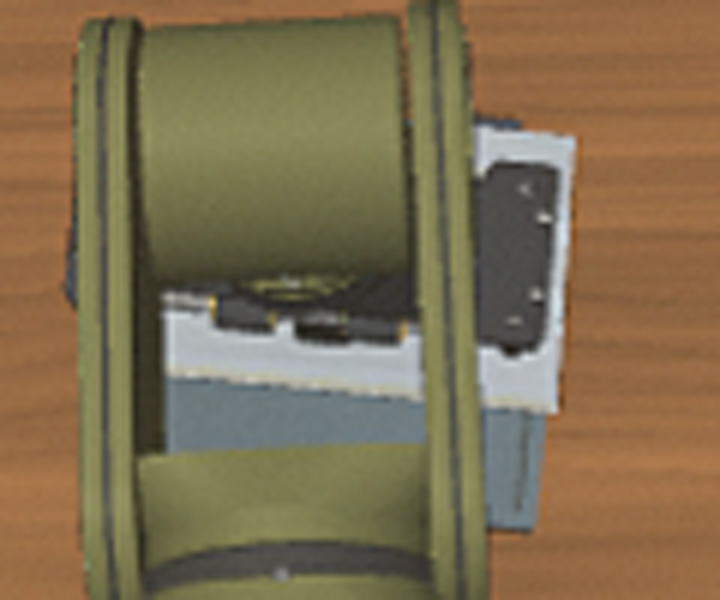

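Both views show the guard held well open, its free corners at (182,135) and (378,255) in the scene crop, with the handle gripped at (228,220). I'll check the angle from the depth on the frame.

```bash
python3 - <<'E'
from h import *
s,d=load('scene');P=[]
for x,y in((130,390),(190,430),(80,335),(110,260),(140,215),(270,380),(310,320),(350,260),(320,240),(165,180)):
    u0,v0=215+x//3,110+y//3
    P+= [bydepth('scene',u,v,d) for u in range(u0-1,u0+2) for v in range(v0-1,v0+2)]
P=np.array(P);c=np.median(P,0)
for _ in range(4):
    n=np.linalg.svd(P-P.mean(0))[2][2];r=(P-P.mean(0))@n;k=abs(r)<2.5*r.std()+1e-4;P=P[k]
n*=np.sign(n[2]);print(len(P),r.std(),n,'tilt',np.degrees(np.arccos(n[2])),'hdg',np.arctan2(n[1],n[0]))
# corner rays, free edge: corners top face
f=lambda x,y:ray('scene',215+(x+.5)/3-.5,110+(y+.5)/3-.5)
C=P.mean(0);X=np.array([np.cos(.1186),-np.sin(.1186),0])
for q in((182,135),(378,255),(40,340),(222,488)):
    o,dd=f(*q);w=o+dd*(((C-o)@n)/(dd@n));print(q,w)
E
```

```text
87 0.0012583004663783775 [ 0.67826679 -0.08447528  0.72994389] tilt 43.11830933811742 hdg -0.1239077638071985
(182, 135) [ 0.56404663 -0.0190234   0.21862259]
(378, 255) [0.58856398 0.17491994 0.21828574]
(40, 340) [ 0.69492246 -0.03921483  0.09467553]
(222, 488) [0.71939719 0.1596306  0.09494558]
```

```bash
python3 - <<'E'
from h import *
s,d=load('scene')
P=np.array([bydepth('scene',u,v,d) for u in range(30,520,8) for v in range(110,400,8) if d[v,u]>0])
P=P[abs(P[:,2])<.012];A=np.c_[P[:,:2],np.ones(len(P))];c=np.linalg.lstsq(A,P[:,2],rcond=None)[0]
print(len(P),'table slope',np.degrees(c[:2]),'z at tester',c@[.6,.07,1])
# bias in top cam
p,dt=load('top')
Q=np.array([bydepth('top',u,v,dt) for u in range(100,450,8) for v in range(110,330,8) if dt[v,u]>0])
Q=Q[abs(Q[:,2])<.012];A=np.c_[Q[:,:2],np.ones(len(Q))];k=np.linalg.lstsq(A,Q[:,2],rcond=None)[0];print('top table slope',np.degrees(k[:2]),k@[.6,.07,1])
# guard strips visible from top (crop c6: u=210+x/6)
G=[]
for x,y in((200,345),(300,360),(390,385),(500,390),(540,390),(565,150),(560,380),(490,145),(565,250)):
    u,v=210+round(x/6),130+round(y/6);G.append(bydepth('top',u,v,dt))
G=np.array(G);print(G.round(4))
X=np.array([np.cos(.1186),-np.sin(.1186),0]);H=np.array([.7025,.057,.086])
for w in G:
    v=w-H;x=-(v@X);z=v[2];r=np.hypot(x,z);print(r.round(4),np.degrees(np.arctan2(z,x)-np.arcsin(min(1,.008/r))).round(2))
E
```

```text
1582 table slope [-0.09217696 -0.1177823 ] z at tester 0.00042471618754408476Traceback (most recent call last):
  File "<stdin>", line 8, in <module>
  File "h.py", line 17, in bydepth
    o,d=ray(n,u,v); return o+d*D[int(v),int(u)]
        ~~~^^^^^^^
  File "h.py", line 9, in ray
    c=imaging.camera_info(n); K=np.array(c['mtx'],float); T=np.array(c['world_from_camera'])
ValueError: time passes only in moves, steps and waits
```

```bash
sed -i 's/^def ray/import functools\n@functools.cache\ndef ci(n): return imaging.camera_info(n)\ndef ray/; s/c=imaging.camera_info(n); K/c=ci(n); K/' h.py; python3 - <<'E'
from h import *
p,dt=load('top')
Q=np.array([bydepth('top',u,v,dt) for u in range(100,450,8) for v in range(110,330,8) if dt[v,u]>0])
Q=Q[abs(Q[:,2])<.012];A=np.c_[Q[:,:2],np.ones(len(Q))];k=np.linalg.lstsq(A,Q[:,2],rcond=None)[0];print('top table slope',np.degrees(k[:2]),k@[.6,.07,1])
X=np.array([np.cos(.1186),-np.sin(.1186),0]);H=np.array([.7025,.057,.086])
def show(n,G):
  for w in G:
    v=w-H;x=-(v@X);z=v[2];r=np.hypot(x,z);print(n,w.round(4),r.round(4),np.degrees(np.arctan2(z,x)-np.arcsin(min(1,.008/r))).round(2))
show('top',[bydepth('top',210+round(x/6),130+round(y/6),dt) for x,y in((200,345),(300,360),(390,385),(500,390),(540,390),(560,380),(490,145),(565,250))])
s,d=load('scene')
show('scene',[bydepth('scene',215+x//3,110+y//3,d) for x,y in((140,215),(310,320),(350,260),(320,240),(165,180))])
print(monitor.get_obs()['time_s'])
E
```

```text
top table slope [ 0.12200341 -0.01179599] 0.0016046641400258308
top [0.5869 0.1212 0.2139] 0.1771 43.67
top [0.5806 0.0787 0.2167] 0.1799 44.05
top [0.5694 0.0415 0.2214] 0.188 43.65
top [ 0.566  -0.0029  0.2194] 0.1851 43.61
top [ 0.5657 -0.0203  0.2185] 0.1833 43.78
top [ 0.5895 -0.0377  0.0019] 0.1314 -43.29
top [ 0.6896 -0.0054  0.1041] 0.0189 48.19
top [ 0.6314 -0.0347  0.1564] 0.0923 44.7
scene [ 0.6116 -0.0174  0.174 ] 0.1199 43.39
scene [0.6293 0.1544 0.1787] 0.1253 44.09
scene [0.5959 0.1578 0.2107] 0.1715 43.96
scene [0.5917 0.1298 0.2096] 0.1713 43.48
scene [ 0.5913 -0.0095  0.1961] 0.1505 43.97
9.1
```

Depth puts the guard at about 43.5–44°, and kinematics gives 45.1°. I'll nudge it up about 1° and ease the side force.

jog_arm:
  plan:
    - [-0.0035,-0.002,-0.002,0,0,0]
    - [-0.0068,-0.003,-0.0041,0,0,0]
    - [-0.0068,-0.003,-0.0041,0,0,0]
    - [-0.0068,-0.003,-0.0041,0,0,0]
    - [-0.0068,-0.003,-0.0041,0,0,0]

```text
time_s: 9.6
eef_pos: [0.6202, 0.0682, 0.3985]
ee_rot: [0.06, 0.998, 0.0, -0.001]
ft_force: [-0.6, 2.5, -7.0]
finger_gap: 0.0241
grasp_force: 30.0
```

```bash
python3 - <<'E'
from h import *
s,d=cap('scene');p,dt=cap('top')
X=np.array([np.cos(.1186),-np.sin(.1186),0]);H=np.array([.7025,.057,.086])
def show(n,G):
  a=[]
  for w in G:
    v=w-H;x=-(v@X);z=v[2];r=np.hypot(x,z);a.append(np.degrees(np.arctan2(z,x)-np.arcsin(.008/r)).round(2))
  print(n,a)
show('top',[bydepth('top',210+round(x/6),130+round(y/6),dt) for x,y in((200,343),(300,358),(390,380),(500,385),(540,385),(565,250))])
show('scene',[bydepth('scene',215+x//3,110+y//3,d) for x,y in((140,215),(310,320),(350,260),(320,240),(165,180))])
o=monitor.get_obs();print(o['time_s'],o['eef_pos'],o['ft_force'],o['grasp_force'],o['dq'].round(3))
E
```

```text
top [np.float64(44.99), np.float64(45.05), np.float64(45.4), np.float64(44.69), np.float64(44.6), np.float64(45.89)]
scene [np.float64(44.31), np.float64(45.36), np.float64(44.95), np.float64(44.18), np.float64(44.32)]
9.7 [0.62017191 0.06817572 0.39855787] [ 0.23500508  3.28440334 -6.07396912] 29.999493956565857 [-0.     0.001 -0.001  0.002  0.002  0.001]
```

The guard is at about 45° and holding steady, so I'm handing in.

```bash
python3 -c "
from cell import env
print(env.hand_in())"
```

```text
the job is handed in; nothing more can be done
None
```

I pressed the smaller grey stop button fully down and released it with the guard shut, then lifted the guard; it is gripped by its handle at about 45° (44–46° by camera depth), and I handed the job in at 9.7 s without touching the gauge, cup or driver.

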